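Open the gate of a bench test cage by its thumb latch

ROBOT

A 6-joint arm with a two-finger parallel gripper is mounted at the origin on the work surface. World frame = base frame: x ahead of the robot, y to its left, z up, the work surface at z = 0. Lengths are in m, angles in rad, forces in N, time in s.
With the tool pointing down it reaches from about 0.35 to 0.875 m from the base axis. Payload 4.2 kg.
Tool frame: the origin (TCP) lies on the centre line of the jaws, within the pads' length; the fingertips stand 11 mm ahead of it and the grasp point (between the pads) lies 8 mm behind it (ctrl.tip_extent is the distance from the TCP to the fingertips, in m); z points along the fingers, y is the direction in which the jaws open and shut (so a half turn about z gives the same grasp; the last joint's range is limited). The gripper opens to 87 mm and grips with 3 to 60 N. Pads are 19 mm wide; open, the fingers measure 117 mm over their backs; the gripper's body (75 mm by 190 mm) begins 51 mm behind the grasp point.
Start: joints at [1.387, 0.385, 0.008, 0, -1.194, -0.259], TCP at [0.268, 0.565, 0.213] pointing down, gripper open.
Joint ranges: [-3.14, 3.14], [-1.21, 2.06], [-1.07, 1.41], [-3.16, 2.05], [-2.99, -0.16], [-3.1, 3.1]. Speed limits (rad/s): [2.79, 2.79, 3.14, 3.14, 3.14, 3.14].

INTERFACE

Orientations are given as a unit quaternion [w, x, y, z].
In Python, from workcell import ctrl, eyes, outline_of, mark_of gives the robot as it stands. The module is installed in compiled form; this text tells all that it offers.
- The arm moves only by the tool step_arm, never from a script. Its argument "steps" is text: rows parted by semicolons, each of 5 numbers parted by spaces: the closure, from 0 (fully open) to 1 (shut), then the shift along the world's x, y, z in cm, then the turn about the world's z in rad. A call has 1 to 12 rows; each row shifts and turns the pose as measured when the row begins; what a row does not reach is not made up. A row lasts 1/12 s, in which the tool goes at most 41.7 mm and 7.16 degrees, less where a joint would pass 70% of its speed; a pose out of reach is approached as far as the arm can. A call with a gripper value outside its range is refused whole. The fingers move at their own pace and stop on an object; "force" is the grip in N (left out, the last holds). Time passes only in rows, so rows that do not move let the fingers close. It gives the time, the measured TCP pose, the force and the opening at its end, in the units of the state.
- ctrl.state(): the state, without advancing time (a new reading comes with each control period).
- eyes.capture(name): name is "side" or "top" or "wrist"; returns a dict with "frame" (384x512x3 uint8, blue, green, red), "depth" (384x512 float32, m along the optical axis (not along the pixel's ray), 0 where there is no reading), "camera_matrix" (3x3 intrinsics, pixels), "k1" (the pictures are not rectified: a ray, as slopes to the right and down, at radius r is drawn at 1 + k1 r^2 times it, then the intrinsics apply), "cam_to_world" (4x4, takes a point from camera to world coordinates). Camera axes: x right, y up, looking along -z (the intrinsics and any distortion apply to the point x, -y, -z); pixel columns grow to the right and rows downward; lengths in m; the calibration is good to about 2 mm. A picture is of the moment at which its call begins.
- ctrl.hand_in(): hands the job in, once; it reports no verdict.
Trained networks look in the newest picture that a camera, given by its name, has taken for a name from the list of things; names that differ only in an ending like _2 or _b are one class to them, and where a whole thing is asked for, a point or a joint stands for the part that bears it (a point fixed in the world has none). Each returns a list of dicts, best first, with "conf" (0 to 1); they miss things now and then, are a little off and sometimes report something else, mostly with a low value. They report only what shows in the picture. A call takes as long as a camera call.
- outline_of(target, camera): "mask" (384x512 bool, what is visible of it) and "box" ([left, top, width, height] as shares, 0 to 1, of the picture: columns of its width, rows of its height, round what is visible of it).
- mark_of(target, camera): "at" ([column, row] as shares, 0 to 1, of the picture: columns of its width, rows of its height: a listed point, or the origin of a listed thing).
The state is a dict: "t": time; "joint_pos": joint angles; "dq": joint speeds; "effort": joint torques, N m; "eef_pos": TCP position; "eef_rot": TCP orientation; "wrist_force": force on the tool from outside, world axes, zero at the start; "wrist_torque": the same for the moment, N m; "grip_width": finger opening in m.
Only numpy, scipy, OpenCV 4.12 (cv2) and the standard library are available. Lean on these libraries where they do the work, as an engineer would, in place of code of your own. Each camera call takes 0.05 s, during which the arm holds its last target. There are 200 camera calls.

TASK

Open the yellow mesh gate of the test cage so that the board inside can be got at: press the thumb lever gently down, no harder than it needs, until the latch bar is lifted out of its catch, keep it down while you draw the gate off the catch towards you, then swing the gate wide open, about square to the cage. Leave it standing still there with the lever let go and the latch bar dropped back down. Never force, jerk or slam anything, and do not disturb the things lying on the bench.

Things in the scene. Friction and masses are not known exactly. Their poses are not given: they have to be found in the camera images.
- base: Grey base plate, 260 x 360 x 5 mm, fixed on the bench; the cage (black posts, clear panels) stands square on it on four screw feet. Origin on the bench below mid front of the cage; x into the cage, y to the hinge side, z up. The feet are screwed in or out, so the real cage, gate and latch stand up to 10 mm higher or lower than this plate and the four points below (middle setting) tell.
- pad_place (a point): Middle of the thumb lever's pad (thumb_lever), upper face, gate shut, lever up; at (-53, -84, 236) mm in the base's frame, real height up to 10 mm off. Steel pad, 36 mm long outward from the gate, 34 mm wide, inner end 35 mm off the gate's front. It gives under 1.5 to 4 N and goes down about 15 mm (and 4 mm outward) to a hard stop; let go, it comes back up.
- lip_place (a point): Top of the pad's outer end, at (-75, -84, 248) mm in the base's frame (same 10 mm), turned up about 8 mm over the pad, so that a fingertip on the pad can pull the gate by it. The lever's tail lifts the latch bar behind the gate; the bar clears the catch only in the last 2 to 3 mm of the pad's 15 mm. Below the pad, 53 mm lower and standing 42 mm off the gate, is a fixed pull bow.
- gate_top (a point): Top of the gate's hinge line at the gate's front face, level with its top edge; at (0, 138, 264) mm in the base's frame (same 10 mm). The gate swings about the upright line through it: 20 mm thick (front face in line with the hinge), 252 mm wide towards the base's -y, 230 mm high, 0.9 kg. The cage's clear roof starts at the front plane, its top 11 mm above this point.
- gate_edge (a point): Top front corner of the shut gate's free edge, at (0, -114, 264) mm in the base's frame (same 10 mm); it does not move with the gate. The catch is on the post beyond it. The back of the gate is bare over its top 24 mm (but for the staple's top, 10 mm below the edge, 196 to 210 mm from the hinge); below that the bar (74 to 270 mm from the hinge) and staple stand up to 41 mm behind the front face.
- gate (a joint): The gate about its upright hinge, rad: 0 shut, growing as its free edge swings out of the cage towards the robot, 1.57 square, stop at 1.75. Latched, it rattles up to about 0.02. Light hinge friction (0.12 N m): it stays where it is left, but coasts on if pushed fast.
- latch_bar (a joint): Latch bar on the gate's back, flat steel 12 x 18 x 196 mm, about 0.3 kg, pivoted 100 mm from the hinge line, rad: 0 lying down, about 0.07 its nose is clear of the catch, about 0.085 with the lever on its stop. It falls by its own weight.
- meter: Orange hand multimeter lying on the bench, 150 x 74 x 41 mm, origin under its middle. Leave alone.
- driver: Red-handled screwdriver lying on the bench, 180 mm long, along its x. Leave alone.
- jar: Amber jar with a white cap, 54 mm across, 75 mm high, origin under its middle. Leave alone.
- parts_bin: Open blue plastic bin, 120 x 90 x 50 mm, origin under its middle. Leave alone.

How it is judged:
On the way, in this order (a step that is already met when the one before it is completed fails the run):
1. the latch bar is lifted out of the catch with the gate still shut (value of joint latch_bar above 0.06 rad and value of joint gate below 0.03 rad), for 0.1 s.
2. the gate is drawn off the catch (value of joint gate above 0.15 rad), for 0.1 s.
At the end, for the whole second after the job is handed in: The gate stands still (under 0.05 rad/s), open by more than 1.2 rad (69 degrees; its stop is at 1.75), the latch bar has dropped back below 0.02 rad, and the meter, screwdriver, jar and bin lie within 20 mm of where they were (value of joint gate above 1.2 rad and value of joint latch_bar below 0.02 rad and velocity of joint gate between -0.05 and 0.05 rad/s and distance of each of meter, driver, jar, parts_bin from where it was at the start of the episode below 0.02 m); the robot touches nothing.
It fails at once if the thumb lever is pressed or pulled with more than 15 N (contact force between anything else and thumb_lever_c0 above 15 N or contact force between anything else and thumb_lever_c1 above 15 N).
It fails at once if the fingers push or pull on anything with more than 40 N (contact force between the fingers and anything else above 40 N).
It fails at once if the gate is flung open or shut, faster than 2.5 rad/s (velocity of joint gate above 2.5 rad/s or velocity of joint gate below -2.5 rad/s).
It fails at once if a thing lying on the bench is pushed more than 20 mm (distance of any of meter, driver, jar, parts_bin from where it was at the start of the episode above 0.02 m).
It also fails if it takes over 59 s, if anything falls off the work surface, if the arm or the gripper's body presses on something with over 40 N, if the wrist force passes 120 N, or if a joint passes its speed limit or range.

## Working session

There is one attempt and no reset: what is moved stays moved. The work goes in short steps, Python scripts to look and compute and a tool call to move; the robot and the scene stay as the last step left them, time stands still between calls to the robot, and variables do not carry over. Pictures are saved under pics/ and viewed, on a budget of 10 in all, crops included, one or two more only if the job needs it, and the job is handed in when it is done.

Besides the shell and the picture viewer there is one more tool, called after ">>>" in YAML: its name, and indented under it one key for each argument. step_arm: Moves the arm, as the interface text tells. Its arguments: {"type":"object","properties":{"steps":{"type":"string"},"force":{"type":"number"}},"required":["steps"]}

```bash
mkdir -p pics; cat > h.py <<'E'
import numpy as np, cv2
from workcell import ctrl, eyes, outline_of, mark_of
def ray_pts(c,px,depth):
    K=np.array(c["camera_matrix"]);px=np.atleast_2d(np.array(px,float))
    d=np.c_[(px[:,0]-K[0,2])/K[0,0],(px[:,1]-K[1,2])/K[1,1]]
    u=d.copy()
    for _ in range(10): u=d/(1+c["k1"]*(u**2).sum(1))[:,None]
    depth=np.asarray(depth).reshape(-1)
    p=np.c_[u[:,0]*depth,-u[:,1]*depth,-depth]
    T=np.array(c["cam_to_world"]);return p@T[:3,:3].T+T[:3,3]
def proj(c,P):
    T=np.array(c["cam_to_world"]);p=(np.atleast_2d(P)-T[:3,3])@T[:3,:3]
    s=np.c_[p[:,0],-p[:,1]]/-p[:,2:3];r2=(s**2).sum(1)[:,None];s=s*(1+c["k1"]*r2)
    K=np.array(c["camera_matrix"]);return np.c_[s[:,0]*K[0,0]+K[0,2],s[:,1]*K[1,1]+K[1,2]]
def cloud(c,m):
    v,u=np.nonzero(m&(c["depth"]>0));return ray_pts(c,np.c_[u,v],c["depth"][v,u])
def mark(n,cam,c):
    r=mark_of(n,cam)
    if not r: return None
    a=np.array(r[0]["at"])*[512,384];i=np.clip(a.round().astype(int),0,[511,383])
    z=c["depth"][max(0,i[1]-1):i[1]+2,max(0,i[0]-1):i[0]+2];z=z[z>0]
    return a.round(1),round(r[0]["conf"],2),(ray_pts(c,a,np.median(z))[0].round(4) if len(z) else None)
E
python3 - <<'E'
from h import *
s=ctrl.state();print({k:np.round(v,3).tolist() for k,v in s.items()},ctrl.tip_extent)
ims=[]
for cam in ["side","top","wrist"]:
    c=eyes.capture(cam);print(cam,np.round(c["cam_to_world"],3).tolist());cv2.imwrite(f"pics/{cam}0.png",c["frame"])
    for n in ["base","pad_place","lip_place","gate_top","gate_edge","meter","driver","jar","parts_bin"]:
        print(n,mark(n,cam,c))
    o=outline_of("base",cam)
    if o:
        p=cloud(c,o[0]["mask"]);print("base cloud",len(p),o[0]["conf"],np.percentile(p,[1,50,99],axis=0).round(3).tolist() if len(p) else 0)
    ims.append(c["frame"])
cv2.imwrite("pics/a.png",cv2.resize(np.hstack(ims[:2]),(800,300)))
E
```

```text
{'t': 0.0, 'joint_pos': [1.387, 0.386, 0.007, -0.001, -1.194, -0.259], 'dq': [-0.0, 0.001, 0.001, 0.0, 0.001, -0.0], 'effort': [-0.0, -39.066, 18.74, 4.22, 0.011, -0.0], 'eef_pos': [0.268, 0.564, 0.212], 'eef_rot': [0.001, 0.976, -0.22, -0.0], 'wrist_force': [0.342, -0.231, 0.077], 'wrist_torque': [0.007, -0.015, 0.032], 'grip_width': 0.087} 0.011
side [[0.929, 0.288, -0.233, 0.337], [-0.371, 0.705, -0.605, -0.62], [-0.01, 0.648, 0.762, 0.943], [0.0, 0.0, 0.0, 1.0]]
base (array([283.8, 227.4]), 0.89, array([ 0.5928, -0.1165,  0.1419]))
pad_place (array([277.1, 202.7]), 0.89, array([ 0.5731, -0.1155,  0.2448]))
lip_place (array([265.8, 199.3]), 0.94, array([0.628 , 0.0812, 0.0067]))
gate_top None
gate_edge None
meter (array([245.4, 350.2]), 0.97, array([ 0.4126, -0.3241,  0.0405]))
driver (array([255. , 163.5]), 0.58, array([0.6468, 0.2161, 0.0222]))
jar (array([251.5, 165.4]), 0.57, array([0.6347, 0.2154, 0.0191]))
parts_bin (array([324.4, 307.9]), 0.9, array([ 0.6318, -0.2871,  0.0027]))
base cloud 2010 0.57 [[0.595, -0.225, 0.001], [0.632, -0.146, 0.005], [0.846, 0.144, 0.01]]
top 
[... 396 characters left out ...]
0.2433]))
gate_edge (array([316.8, 158.1]), 0.56, array([ 0.6315, -0.1549,  0.2238]))
meter (array([352.8, 235.2]), 0.84, array([ 0.4165, -0.3039,  0.0403]))
driver (array([154.2, 224.1]), 0.77, array([0.4367, 0.3199, 0.0194]))
jar (array([183.1, 155.5]), 0.8, array([0.6488, 0.2232, 0.076 ]))
parts_bin (array([343.5, 163.3]), 0.82, array([ 0.645 , -0.2806,  0.0039]))
base cloud 1008 0.6 [[0.598, -0.204, 0.0], [0.628, -0.007, 0.005], [0.653, 0.144, 0.011]]
wrist [[-0.429, 0.872, 0.237, 0.333], [-0.903, -0.414, -0.114, 0.535], [-0.001, -0.263, 0.965, 0.384], [0.0, 0.0, 0.0, 1.0]]
base None
pad_place None
lip_place None
gate_top None
gate_edge None
meter None
driver None
jar None
parts_bin None
```

View pics/side0.png

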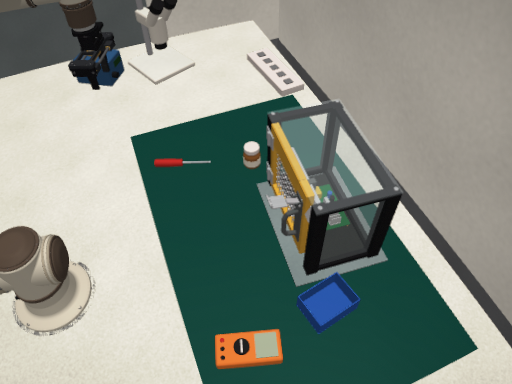

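View pics/top0.png

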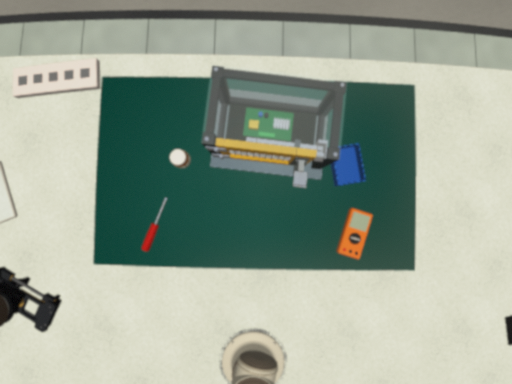

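The side view shows the cage at right, with its yellow gate facing the robot and the pad near (277,203). The top view shows the gate running (215,145)–(318,155) and the pad near (300,178). The jar at (180,157) is close to the hinge side, and the bin at (348,165) lies beyond the free edge. Next I'll refine the base pose and height.

```bash
python3 - <<'E'
from h import *
c=eyes.capture("top")
hsv=cv2.cvtColor(c["frame"],cv2.COLOR_BGR2HSV)
v,u=np.mgrid[:384,:512]
ye=(hsv[...,0]>15)&(hsv[...,0]<35)&(hsv[...,1]>130)&(hsv[...,2]>120)&(u>200)&(u<330)&(v>130)&(v<165)
p=cloud(c,ye);print(len(p),np.percentile(p[:,2],[5,25,50,75,90,97]).round(4))
t=p[p[:,2]>np.percentile(p[:,2],90)-0.012]
a=np.polyfit(t[:,1],t[:,0],1);print("gate top line x=a*y+b",a.round(4),t[:,1].min(),t[:,1].max(),t[:,2].mean())
print("psi",-np.arctan(a[0]))
r=t[:,0]-np.polyval(a,t[:,1]);print(np.percentile(r,[2,50,98]).round(4))
# pad
P=ray_pts(c,np.c_[u.ravel(),v.ravel()],c["depth"].ravel())
m=(P[:,0]>.53)&(P[:,0]<.62)&(P[:,1]>-.17)&(P[:,1]<-.07)&(P[:,2]>.2)&(P[:,2]<.3)
q=P[m];print("pad",len(q),np.percentile(q,[2,25,50,75,98],axis=0).round(4).tolist())
uv=np.c_[u.ravel(),v.ravel()][m]
for k in range(uv[:,1].min(),uv[:,1].max()+1):
    s=q[uv[:,1]==k];print(k,len(s),s.mean(0).round(4),s[:,1].min().round(4),s[:,1].max().round(4),s[:,2].std().round(4))
cs=eyes.capture("side")
P=ray_pts(cs,np.c_[u.ravel(),v.ravel()],cs["depth"].ravel())
m=(P[:,0]>.53)&(P[:,0]<.62)&(P[:,1]>-.17)&(P[:,1]<-.07)&(P[:,2]>.2)&(P[:,2]<.3)
q=P[m];print("pad side",len(q),np.percentile(q,[2,25,50,75,98],axis=0).round(4).tolist())
for n in ["base"]:
    o=outline_of(n,"top");mm=o[0]["mask"]; 
    pb=cloud(c,mm);pb=pb[(pb[:,2]<.012)&(pb[:,2]>.002)];print(len(pb),cv2.minAreaRect((pb[:,:2]).astype(np.float32)))
E
```

```text
940 [0.0616 0.259  0.2812 0.2828 0.2838 0.2848]
gate top line x=a*y+b [0.1008 0.6485] -0.13799885082844662 0.10185791273767691 0.2822538978097315
psi -0.10049226360755745
[-0.0069 -0.      0.0073]
pad 277 [[0.5562, -0.1249, 0.2283], [0.5691, -0.1172, 0.2378], [0.5821, -0.1097, 0.2414], [0.5952, -0.1018, 0.2436], [0.6194, -0.0916, 0.2547]]
162 9 [ 0.6193 -0.1126  0.2317] -0.1253 -0.1 0.0023
163 10 [ 0.6169 -0.1136  0.2302] -0.1255 -0.0995 0.0037
164 10 [ 0.6145 -0.114   0.2291] -0.1256 -0.1018 0.0067
165 6 [ 0.6114 -0.1112  0.2332] -0.1179 -0.1051 0.0017
166 6 [ 0.6088 -0.1112  0.2332] -0.1176 -0.105 0.0011
167 6 [ 0.6061 -0.1111  0.2347] -0.1177 -0.1046 0.0006
168 6 [ 0.6034 -0.111   0.2355] -0.1177 -0.1047 0.0012
169 6 [ 0.6008 -0.111   0.2357] -0.1174 -0.1046 0.001
170 6 [ 0.5981 -0.1109  0.2374] -0.1174 -0.1044 0.0013
171 10 [ 0.5954 -0.1057  0.2379] -0.1175 -0.0943 0.0024
172 13 [ 0.5927 -0.1094  0.2396] -0.1247 -0.094 0.0013
173 13 [ 0.5902 -0.1094  0.24  ] -0.1249 -0.0941 0.0012
174 13 [ 0.5875 -0.1093  0.241 ] -0.1251 -0.0939 0.0019
175 13 [ 0.5849 -0.1093  0.2413] -0.1248 -0.
[... 241 characters left out ...]
 [ 0.5721 -0.108   0.2431] -0.1246 -0.0913 0.0015
181 14 [ 0.5695 -0.1081  0.2428] -0.125 -0.0914 0.0011
182 14 [ 0.567  -0.1081  0.2431] -0.1248 -0.0917 0.0018
183 14 [ 0.5644 -0.1081  0.2435] -0.1249 -0.0915 0.0018
184 13 [ 0.5618 -0.1066  0.2453] -0.1221 -0.0914 0.0019
185 13 [ 0.559  -0.106   0.2505] -0.1221 -0.0906 0.0035
186 12 [ 0.5564 -0.1094  0.2537] -0.1232 -0.0959 0.0025
187 3 [ 0.5542 -0.1212  0.2512] -0.1238 -0.1186 0.0008
pad side 309 [[0.5545, -0.1263, 0.2206], [0.5684, -0.1199, 0.2366], [0.5825, -0.1127, 0.2418], [0.6016, -0.1038, 0.2437], [0.6189, -0.0926, 0.2547]]
988 ((0.6315193176269531, -0.029287531971931458), (0.3591277003288269, 0.05072959512472153), 85.40656280517578)
```

>>> step_arm:
  steps: "1 0 0 4 0;1 0 0 4 0;1 0 0 3 0;1 1.7 -3.7 0 0.05;1 1.7 -3.7 0 0.05;1 1.7 -3.7 0 0.05;1 1.7 -3.7 0 0.05;1 1.7 -3.7 0 0.05;1 1.7 -3.7 0 0.05;1 1.7 -3.7 0 0.05;1 1.7 -3.7 0 0;1 1.7 -3.7 0 0"
  force: 10

```text
t: 2.8
eef_pos: [0.4191, 0.2255, 0.3261]
eef_rot: [0.0, 1.0, -0.031, 0.003]
wrist_force: [1.4, -0.4, -0.0]
grip_width: 0.0149
```

>>> step_arm:
  steps: "1 1.7 -3.7 0 -0.03;1 1.7 -3.7 0 0;1 1.7 -3.7 0 0;1 1.7 -3.7 0 0;1 1.7 -3.7 0 0;1 1.7 -3.7 0 0;1 1.7 -3.7 0 0;1 1.7 -3.7 0 0;1 1.5 -3 0 0;1 0 0 0 0;1 0 0 0 0"

```text
t: 3.72
eef_pos: [0.5713, -0.1185, 0.3282]
eef_rot: [-0.001, 0.999, -0.05, 0.006]
wrist_force: [-0.3, 0.4, -0.2]
grip_width: 0.0007
```

```bash
python3 - <<'E'
from h import *
s=ctrl.state();print({k:np.round(v,4).tolist() for k,v in s.items()})
c=eyes.capture("wrist");cv2.imwrite("pics/w1.png",c["frame"])
for n in ["pad_place","lip_place","gate_top","gate_edge"]: print(n,mark(n,"wrist",c))
t=s["eef_pos"];print("tip px",proj(c,[[t[0],t[1],t[2]-.011],[t[0],t[1],.242]]))
E
```

```text
{'t': 3.7167, 'joint_pos': [0.0725, 0.251, 0.099, -0.0007, -1.406, 1.3977], 'dq': [-0.0543, 0.038, 0.025, 0.0096, 0.0063, 0.0166], 'effort': [-0.4861, -32.6478, 20.0644, 4.4156, 0.1267, 0.0286], 'eef_pos': [0.5713, -0.1185, 0.3282], 'eef_rot': [-0.0011, 0.9987, -0.0503, 0.0063], 'wrist_force': [-0.333, 0.4096, -0.1902], 'wrist_torque': [-0.0325, 0.1092, 0.0339], 'grip_width': 0.0007}
pad_place None
lip_place None
gate_top None
gate_edge (array([279.1, 131. ]), 0.83, array([ 0.6272, -0.1401,  0.281 ]))
tip px [[256.04738924 228.32266151]
 [256.00553909 196.97773664]]
```

View pics/w1.png

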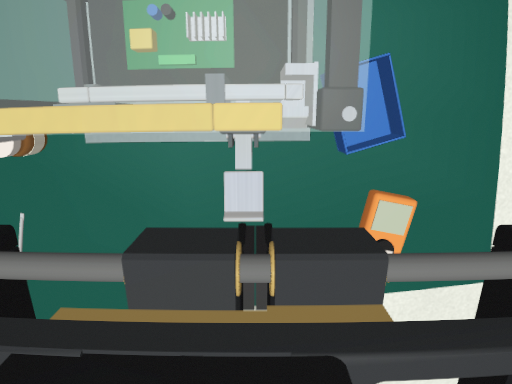

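The wrist view shows the pad at columns 224–263, rows 172–212, with the lip at row 215 and the fingertips at (256,228). The gate is parallel to the jaws within about 1°. Next I'll measure the pad here.

```bash
python3 - <<'E'
from h import *
c=eyes.capture("wrist");s=ctrl.state();t=np.array(s["eef_pos"]);print(t, s["eef_rot"])
for cols in ([228,244,259],):
  for r in list(range(166,224,3)):
    z=c["depth"][r,cols];p=ray_pts(c,[[k,r] for k in cols],z);print(r,p.round(4).tolist())
r=192;k=np.arange(214,274,3);p=ray_pts(c,np.c_[k,np.full(len(k),r)],c["depth"][r,k]);print([(int(a),*q.round(4)) for a,q in zip(k,p)])
# gate top front edge line
v,u=np.mgrid[:384,:512];hsv=cv2.cvtColor(c["frame"],cv2.COLOR_BGR2HSV)
ye=(hsv[...,0]>15)&(hsv[...,0]<35)&(hsv[...,1]>130)&(hsv[...,2]>100)&(v<140)&(v>98)&(u<285)
p=cloud(c,ye);print(len(p),np.percentile(p[:,2],[5,25,50,75,95]).round(4))
p=p[p[:,2]>.262];a=np.polyfit(p[:,1],p[:,0],1);print(a,np.percentile(p[:,0]-np.polyval(a,p[:,1]),[3,50,97]),p[:,1].min())
E
```

```text
[ 0.57087709 -0.11560714  0.32921885] [-0.00125582  0.99883354 -0.04774868  0.00707482]
166 [[0.5623, -0.0692, 0.0003], [0.5975, -0.1079, 0.2361], [0.5573, -0.1193, -0.0008]]
169 [[0.5573, -0.0685, -0.0008], [0.5548, -0.0945, -0.0008], [0.5524, -0.1188, -0.0009]]
172 [[0.5944, -0.094, 0.2404], [0.5931, -0.1076, 0.2404], [0.5919, -0.1202, 0.2406]]
175 [[0.5918, -0.0937, 0.2401], [0.5904, -0.1073, 0.24], [0.5891, -0.12, 0.2393]]
178 [[0.5894, -0.0935, 0.2414], [0.5879, -0.107, 0.2401], [0.5868, -0.1198, 0.241]]
181 [[0.5865, -0.093, 0.2396], [0.5853, -0.1067, 0.2402], [0.5839, -0.1195, 0.2396]]
184 [[0.5844, -0.093, 0.2421], [0.5826, -0.1064, 0.2399], [0.5814, -0.1193, 0.2398]]
187 [[0.5816, -0.0926, 0.2413], [0.58, -0.1062, 0.2402], [0.579, -0.119, 0.2408]]
190 [[0.579, -0.0923, 0.2413], [0.5778, -0.106, 0.2418], [0.5765, -0.1188, 0.2416]]
193 [[0.5762, -0.0919, 0.2408], [0.5748, -0.1056, 0.2403], [0.574, -0.1185, 0.2423]]
196 [[0.5737, -0.0917, 0.2415], [0.5726, -0.1055, 0.2423], [0.5711, -0.1183, 0.2412]]
199 [[0.5716, -0.0916, 0.2436], [0.57, -0.1052, 0.2423], [0.5687, -0.1181, 0.2
[... 2040 characters left out ...]
4(-0.0002))]Traceback (most recent call last):
  File "<stdin>", line 10, in <module>
    return _quantile_unchecked(
        a, q, axis, out, overwrite_input, method, keepdims, weights)
    return _ureduce(a,
                    func=_quantile_ureduce_func,
    ...<5 lines>...
                    overwrite_input=overwrite_input,
                    method=method)
    r = func(a, **kwargs)
    result = _quantile(arr,
                       quantiles=q,
    ...<2 lines>...
                       out=out,
                       weights=wgt)
    slices_having_nans = np.isnan(arr[-1, ...])
                                  ~~~^^^^^^^^^
IndexError: index -1 is out of bounds for axis 0 with size 0
```

>>> step_arm:
  steps: "1 0.5 0.8 0 0.01;1 0 0 -2 0;1 0 0 -2 0;1 0 0 -1.5 0;1 0 0 0 0;1 0 0 0 0;1 0 0 0 0"

```text
t: 4.6
eef_pos: [0.5778, -0.0989, 0.2771]
eef_rot: [-0.002, 0.999, -0.036, 0.012]
wrist_force: [-0.5, 0.6, -0.6]
grip_width: 0.0002
```

```bash
cat > st.py <<'E'
from h import *
s=ctrl.state();print({k:np.round(s[k],4).tolist() for k in ["t","eef_pos","eef_rot","wrist_force","dq"]})
E
python3 st.py
```

```text
{'t': 4.6, 'eef_pos': [0.5778, -0.0989, 0.2771], 'eef_rot': [-0.0018, 0.9993, -0.0359, 0.0116], 'wrist_force': [-0.5393, 0.6251, -0.598], 'dq': [0.0174, -0.0062, 0.0221, 0.0115, -0.0053, 0.0002]}
```

>>> step_arm:
  steps: "1 0 -0.8 0 -0.02;1 0 0 0 0;1 0 0 0 0"

```text
t: 4.85
eef_pos: [0.5795, -0.1068, 0.2804]
eef_rot: [-0.002, 0.999, -0.046, 0.014]
wrist_force: [0.4, -0.5, 0.6]
grip_width: 0.0004
```

>>> step_arm:
  steps: "1 0 0 -0.2 0;1 0 0 -0.2 0;1 0 0 0 0"

```text
t: 5.1
eef_pos: [0.5801, -0.1074, 0.2777]
eef_rot: [-0.002, 0.999, -0.047, 0.016]
wrist_force: [0.8, 0.4, 0.1]
grip_width: 0.0007
```

```bash
python3 st.py
```

```text
{'t': 5.1, 'eef_pos': [0.5801, -0.1074, 0.2777], 'eef_rot': [-0.0017, 0.9988, -0.0465, 0.016], 'wrist_force': [0.7897, 0.3548, 0.1154], 'dq': [-0.0015, -0.004, 0.0062, 0.0036, 0.0006, -0.0008]}
```

>>> step_arm:
  steps: "1 -0.2 0 -0.5 0;1 -0.2 0 -0.5 0;1 -0.1 0 -0.5 0;1 -0.1 0 -0.5 0"

```text
t: 5.43
eef_pos: [0.5739, -0.1076, 0.2567]
eef_rot: [-0.002, 0.999, -0.047, 0.017]
wrist_force: [0.0, -0.3, -1.0]
grip_width: 0.0006
```

```bash
python3 st.py
```

```text
{'t': 5.4333, 'eef_pos': [0.5739, -0.1076, 0.2567], 'eef_rot': [-0.0017, 0.9988, -0.0467, 0.0169], 'wrist_force': [0.0414, -0.3041, -0.954], 'dq': [0.0011, 0.0129, -0.1529, -0.0, 0.1607, -0.0018]}
```

>>> step_arm:
  steps: "1 0.1 0 0 0;1 0.05 0 -0.1 0"

```text
t: 5.6
eef_pos: [0.5742, -0.1076, 0.2539]
eef_rot: [-0.002, 0.999, -0.047, 0.015]
wrist_force: [-0.0, 0.5, 0.7]
grip_width: 0.0008
```

>>> step_arm:
  steps: "1 0 0 -0.2 0;1 0 0 -0.2 0"

```text
t: 5.77
eef_pos: [0.5745, -0.1075, 0.2496]
eef_rot: [-0.002, 0.999, -0.047, 0.015]
wrist_force: [-0.7, -0.5, -0.4]
grip_width: 0.0003
```

>>> step_arm:
  steps: "1 0 0 -0.2 0;1 0 0 -0.2 0"

```text
t: 5.93
eef_pos: [0.5748, -0.1075, 0.2453]
eef_rot: [-0.002, 0.999, -0.047, 0.016]
wrist_force: [-0.4, 0.1, -0.0]
grip_width: 0.0004
```

```bash
python3 - <<'E'
from h import *
w=eyes.capture("wrist");c=eyes.capture("side");s=ctrl.state();print(np.round(s["eef_pos"],4),np.round(s["wrist_force"],2))
a=cv2.resize(w["frame"][120:270,160:360],(560,420),interpolation=cv2.INTER_CUBIC)
b=cv2.resize(c["frame"][150:250,230:330],None,fx=4.2,fy=4.2,interpolation=cv2.INTER_CUBIC)[:, :240]
cv2.imwrite("pics/b.png",np.hstack([a,b]))
for n in ["lip_place","pad_place"]: print(n,mark(n,"wrist",w))
for r in range(170,226,4):
    k=[226,230,234,262,266];p=ray_pts(w,[[q,r] for q in k],w["depth"][r,k]);print(r,p.round(3).tolist())
E
```

```text
[ 0.5745 -0.1075  0.245 ] [-0.17 -0.23 -0.1 ]
lip_place None
pad_place None
170 [[0.578, -0.066, -0.001], [0.578, -0.072, 0.001], [0.577, -0.077, -0.001], [0.611, -0.114, 0.232], [0.611, -0.117, 0.232]]
174 [[0.573, -0.066, -0.0], [0.572, -0.071, -0.0], [0.572, -0.077, -0.0], [0.608, -0.114, 0.232], [0.609, -0.117, 0.234]]
178 [[0.567, -0.065, 0.001], [0.567, -0.071, 0.0], [0.566, -0.076, -0.001], [0.606, -0.114, 0.234], [0.606, -0.116, 0.234]]
182 [[0.561, -0.065, -0.001], [0.561, -0.07, -0.001], [0.561, -0.076, 0.0], [0.604, -0.114, 0.235], [0.604, -0.116, 0.234]]
186 [[0.556, -0.064, 0.001], [0.556, -0.07, 0.001], [0.555, -0.075, 0.0], [0.602, -0.114, 0.235], [0.602, -0.116, 0.235]]
190 [[0.55, -0.063, -0.001], [0.55, -0.069, -0.001], [0.549, -0.074, -0.001], [0.599, -0.113, 0.236], [0.599, -0.116, 0.235]]
194 [[0.545, -0.063, -0.0], [0.544, -0.068, -0.0], [0.544, -0.074, -0.001], [0.597, -0.113, 0.237], [0.597, -0.116, 0.236]]
198 [[0.539, -0.062, -0.0], [0.539, -0.068, 0.0], [0.538, -0.073, 0.0], [0.535, -0.112, 0.001], [0.534, -0.117, 0.0]]
202 [[0.533, -0.061, -0.0], [0.595, -0.094, 0.239], [0.594, -0.096, 0.239], [0.593, -0.113, 0.239], [0.592, -0.115, 0.238]]
206 [[0.528, -0.061, 0.0], [0.592, -0.094, 0.24], [0.592, -0.096, 0.24], [0.591, -0.113, 0.24], [0.59, -0.115, 0.239]]
210 [[0.522, -0.06, -0.001], [0.59, -0.093, 0.24], [0.59, -0.096, 0.239], [0.589, -0.112, 0.241], [0.588, -0.115, 0.239]]
214 [[0.516, -0.06, 0.001], [0.587, -0.093, 0.239], [0.587, -0.095, 0.241], [0.586, -0.112, 0.24], [0.585, -0.115, 0.24]]
218 [[0.51, -0.059, -0.0], [0.585, -0.093, 0.241], [0.585, -0.095, 0.239], [0.583, -0.112, 0.241], [0.583, -0.114, 0.24]]
222 [[0.504, -0.058, -0.0], [0.583, -0.093, 0.241], [0.582, -0.095, 0.241], [0.581, -0.112, 0.241], [0.581, -0.114, 0.241]]
```

View pics/b.png

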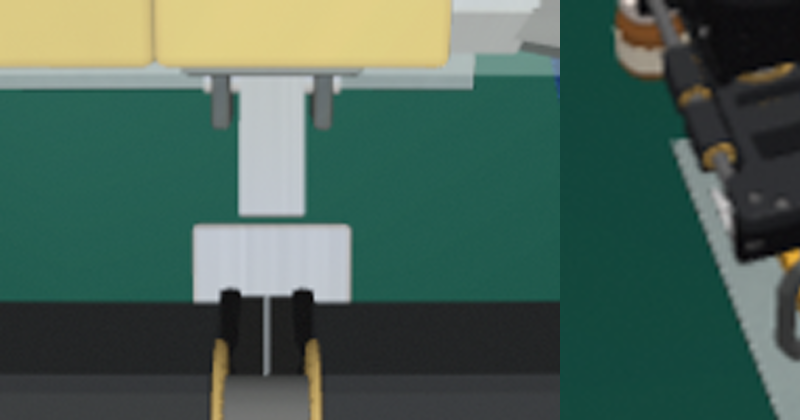

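```bash
python3 - <<'E'
from h import *
w=eyes.capture("wrist");s=ctrl.state();t=np.array(s["eef_pos"]);print(t.round(4),np.round(s["wrist_force"],2))
print(proj(w,[t+[0,0,-.011],t+[.0095,0,-.011],t+[-.0095,0,-.011]]).round(1))
for r in range(216,262,3):
    k=[242,248,255,262,268];p=ray_pts(w,[[q,r] for q in k],w["depth"][r,k]);print(r,p.round(3).tolist())
E
```

```text
[ 0.5747 -0.1076  0.2456] [-0.28 -0.09 -0.64]
[[256.  228.6]
 [254.6 214.1]
 [257.4 242.8]]
216 [[0.586, -0.1, 0.241], [0.585, -0.104, 0.24], [0.584, -0.108, 0.239], [0.585, -0.112, 0.241], [0.584, -0.116, 0.239]]
219 [[0.584, -0.1, 0.241], [0.583, -0.104, 0.241], [0.583, -0.108, 0.241], [0.582, -0.112, 0.24], [0.582, -0.115, 0.24]]
222 [[0.582, -0.1, 0.24], [0.581, -0.103, 0.24], [0.581, -0.107, 0.239], [0.581, -0.112, 0.241], [0.581, -0.115, 0.241]]
225 [[0.586, -0.101, 0.257], [0.584, -0.104, 0.254], [0.584, -0.108, 0.255], [0.584, -0.112, 0.255], [0.585, -0.115, 0.258]]
228 [[0.586, -0.101, 0.263], [0.584, -0.104, 0.258], [0.584, -0.108, 0.259], [0.583, -0.112, 0.259], [0.584, -0.115, 0.262]]
231 [[0.586, -0.101, 0.267], [0.584, -0.104, 0.264], [0.584, -0.108, 0.263], [0.583, -0.112, 0.262], [0.584, -0.115, 0.266]]
234 [[0.585, -0.101, 0.271], [0.584, -0.104, 0.268], [0.583, -0.108, 0.266], [0.583, -0.111, 0.268], [0.585, -0.115, 0.271]]
237 [[0.586, -0.102, 0.275], [0.584, -0.104, 0.272], [0.583, -0.108, 0.27], [0.583, -0.111, 0.272], [0.584, -0.114, 0.275]]
240 [[0.585, -0.102,
[... 270 characters left out ...]
105, 0.282], [0.581, -0.108, 0.277], [0.583, -0.111, 0.282], [0.584, -0.114, 0.285]]
249 [[0.585, -0.102, 0.289], [0.583, -0.105, 0.286], [0.58, -0.108, 0.278], [0.582, -0.111, 0.285], [0.584, -0.114, 0.288]]
252 [[0.585, -0.102, 0.292], [0.583, -0.105, 0.288], [0.579, -0.108, 0.279], [0.583, -0.111, 0.289], [0.584, -0.114, 0.291]]
255 [[0.605, -0.107, 0.339], [0.605, -0.108, 0.339], [0.605, -0.11, 0.339], [0.605, -0.112, 0.34], [0.604, -0.114, 0.339]]
258 [[0.605, -0.107, 0.341], [0.604, -0.108, 0.34], [0.604, -0.11, 0.34], [0.604, -0.112, 0.341], [0.604, -0.114, 0.34]]
261 [[0.604, -0.107, 0.341], [0.604, -0.108, 0.34], [0.604, -0.11, 0.341], [0.604, -0.112, 0.341], [0.603, -0.114, 0.341]]
```

>>> step_arm:
  steps: "1 0.05 0 -0.3 0;1 0 0 -0.3 0;1 0 0 -0.1 0"

```text
t: 6.43
eef_pos: [0.5757, -0.1075, 0.2387]
eef_rot: [-0.002, 0.999, -0.047, 0.016]
wrist_force: [-0.2, 0.9, 0.5]
grip_width: 0.0007
```

>>> step_arm:
  steps: "1 0 0 -0.15 0;1 0 0 -0.15 0"

```text
t: 6.6
eef_pos: [0.5756, -0.1076, 0.2353]
eef_rot: [-0.002, 0.999, -0.047, 0.016]
wrist_force: [0.2, 0.3, -0.2]
grip_width: 0.0006
```

>>> step_arm:
  steps: "1 0 0 -0.15 0;1 0 0 -0.15 0"

```text
t: 6.77
eef_pos: [0.5752, -0.1077, 0.2324]
eef_rot: [-0.001, 0.999, -0.047, 0.016]
wrist_force: [-1.5, 0.9, 1.8]
grip_width: 0.0008
```

```bash
cat > w.py <<'E'
from h import *
w=eyes.capture("wrist");s=ctrl.state();print(ctrl.tip_extent,np.round(s["t"],2),np.round(s["eef_pos"],4),np.round(s["eef_rot"],4),np.round(s["wrist_force"],2))
for r in range(196,238,3):
    k=[232,255,278];p=ray_pts(w,[[q,r] for q in k],w["depth"][r,k]);print(r,p.round(3).tolist())
E
python3 w.py
```

```text
0.011 6.82 [ 0.5752 -0.1076  0.2321] [-0.0016  0.9988 -0.0466  0.0158] [-1.23 -0.05  1.16]
196 [[0.545, -0.072, 0.001], [0.6, -0.109, 0.235], [0.539, -0.134, -0.0]]
199 [[0.541, -0.072, -0.001], [0.598, -0.109, 0.235], [0.535, -0.133, -0.001]]
202 [[0.537, -0.071, -0.0], [0.596, -0.109, 0.235], [0.531, -0.133, 0.0]]
205 [[0.533, -0.071, 0.001], [0.53, -0.102, -0.0], [0.526, -0.133, -0.002]]
208 [[0.594, -0.096, 0.237], [0.593, -0.109, 0.237], [0.592, -0.122, 0.238]]
211 [[0.593, -0.096, 0.237], [0.592, -0.109, 0.239], [0.59, -0.121, 0.237]]
214 [[0.591, -0.096, 0.238], [0.59, -0.108, 0.239], [0.589, -0.121, 0.239]]
217 [[0.589, -0.095, 0.238], [0.589, -0.108, 0.24], [0.587, -0.121, 0.238]]
220 [[0.588, -0.095, 0.239], [0.586, -0.108, 0.238], [0.585, -0.121, 0.239]]
223 [[0.586, -0.095, 0.239], [0.585, -0.108, 0.239], [0.584, -0.121, 0.239]]
226 [[0.584, -0.095, 0.239], [0.585, -0.108, 0.243], [0.582, -0.121, 0.239]]
229 [[0.611, -0.104, 0.319], [0.584, -0.108, 0.247], [0.609, -0.117, 0.318]]
232 [[0.611, -0.104, 0.322], [0.584, -0.108, 0.252], [0.61, -0.117, 0.322]]
235 [[0.611, -0.104, 0.324], [0.584, -0.108, 0.256], [0.609, -0.117, 0.323]]
```

>>> step_arm:
  steps: "1 -0.03 0 -0.15 0;1 -0.03 0 -0.15 0"

```text
t: 6.98
eef_pos: [0.5746, -0.1076, 0.2295]
eef_rot: [-0.002, 0.999, -0.046, 0.016]
wrist_force: [-0.8, 0.6, 2.7]
grip_width: 0.0003
```

>>> step_arm:
  steps: "1 -0.03 0 -0.15 0;1 -0.03 0 -0.15 0"

```text
t: 7.15
eef_pos: [0.574, -0.1075, 0.2265]
eef_rot: [-0.002, 0.999, -0.046, 0.016]
wrist_force: [-0.1, 1.0, 1.8]
grip_width: 0.0004
```

>>> step_arm:
  steps: "1 -0.03 0 -0.15 0;1 -0.03 0 -0.15 0"

```text
t: 7.32
eef_pos: [0.5734, -0.1075, 0.2236]
eef_rot: [-0.002, 0.999, -0.046, 0.017]
wrist_force: [-1.2, 0.4, 2.8]
grip_width: 0.0004
```

```bash
python3 w.py
```

```text
0.011 7.37 [ 0.5733 -0.1075  0.2232] [-0.0016  0.9988 -0.0464  0.0166] [-1.94  1.03  2.46]
196 [[0.545, -0.073, -0.001], [0.599, -0.109, 0.231], [0.54, -0.133, 0.0]]
199 [[0.541, -0.072, -0.001], [0.597, -0.109, 0.231], [0.639, -0.114, 0.397]]
202 [[0.538, -0.072, 0.002], [0.595, -0.109, 0.231], [0.532, -0.132, -0.0]]
205 [[0.533, -0.071, -0.001], [0.53, -0.102, -0.001], [0.528, -0.132, -0.001]]
208 [[0.593, -0.096, 0.232], [0.592, -0.109, 0.232], [0.591, -0.121, 0.232]]
211 [[0.592, -0.096, 0.232], [0.591, -0.109, 0.234], [0.59, -0.121, 0.233]]
214 [[0.59, -0.096, 0.233], [0.589, -0.108, 0.232], [0.588, -0.121, 0.233]]
217 [[0.588, -0.096, 0.232], [0.587, -0.108, 0.232], [0.586, -0.121, 0.232]]
220 [[0.587, -0.095, 0.232], [0.585, -0.108, 0.231], [0.584, -0.121, 0.232]]
223 [[0.585, -0.095, 0.232], [0.584, -0.108, 0.232], [0.583, -0.121, 0.233]]
226 [[0.583, -0.095, 0.232], [0.583, -0.108, 0.235], [0.581, -0.12, 0.233]]
229 [[0.609, -0.104, 0.31], [0.583, -0.108, 0.239], [0.607, -0.117, 0.31]]
232 [[0.609, -0.104, 0.312], [0.582, -0.108, 0.242], [0.607, -0.117, 0.311]]
235 [[0.608, -0.104, 0.314], [0.582, -0.108, 0.247], [0.607, -0.117, 0.315]]
```

>>> step_arm:
  steps: "1 -0.03 0 -0.12 0;1 -0.03 0 -0.1 0"

```text
t: 7.53
eef_pos: [0.5731, -0.1075, 0.2213]
eef_rot: [-0.002, 0.999, -0.046, 0.017]
wrist_force: [-1.1, 0.1, 2.3]
grip_width: 0.0005
```

>>> step_arm:
  steps: "1 -0.03 0 -0.1 0"

```text
t: 7.62
eef_pos: [0.5729, -0.1075, 0.2203]
eef_rot: [-0.002, 0.999, -0.046, 0.017]
wrist_force: [-0.9, -0.1, 2.4]
grip_width: 0.0003
```

>>> step_arm:
  steps: "1 -0.03 0 -0.1 0"

```text
t: 7.7
eef_pos: [0.5729, -0.1075, 0.2195]
eef_rot: [-0.002, 0.999, -0.046, 0.018]
wrist_force: [-1.8, 2.1, 6.2]
grip_width: 0.0002
```

>>> step_arm:
  steps: "1 -0.03 0 -0.08 0"

```text
t: 7.78
eef_pos: [0.5729, -0.1075, 0.2195]
eef_rot: [-0.001, 0.999, -0.046, 0.018]
wrist_force: [-2.3, 1.9, 7.2]
grip_width: 0.0006
```

```bash
python3 st.py
```

```text
{'t': 7.7833, 'eef_pos': [0.5729, -0.1075, 0.2195], 'eef_rot': [-0.0014, 0.9988, -0.046, 0.0184], 'wrist_force': [-2.3166, 1.9102, 7.2448], 'dq': [0.0013, -0.0071, -0.0157, 0.006, 0.022, -0.001]}
```

>>> step_arm:
  steps: "1 0 0 -0.05 0;1 0 0 -0.04 0;1 -0.1 0.03 -0.04 0;1 -0.1 0.03 -0.04 0"

```text
t: 8.12
eef_pos: [0.5724, -0.1073, 0.2196]
eef_rot: [-0.001, 0.999, -0.046, 0.021]
wrist_force: [-0.4, -1.1, 3.0]
grip_width: 0.0005
```

>>> step_arm:
  steps: "1 -0.15 0.05 -0.04 0;1 -0.15 0.05 -0.04 -0.005"

```text
t: 8.28
eef_pos: [0.5706, -0.1067, 0.2195]
eef_rot: [-0.001, 0.999, -0.048, 0.023]
wrist_force: [0.6, 0.1, 4.6]
grip_width: 0.0002
```

```bash
python3 st.py
```

```text
{'t': 8.2833, 'eef_pos': [0.5706, -0.1067, 0.2195], 'eef_rot': [-0.0005, 0.9986, -0.0483, 0.0228], 'wrist_force': [0.5995, 0.1486, 4.5881], 'dq': [0.0168, -0.0318, -0.0504, 0.0118, 0.0412, -0.0864]}
```

>>> step_arm:
  steps: "1 -0.2 0.07 -0.05 -0.005;1 -0.2 0.07 -0.05 -0.01"

```text
t: 8.45
eef_pos: [0.5675, -0.1055, 0.2195]
eef_rot: [-0.0, 0.998, -0.056, 0.025]
wrist_force: [1.2, 0.3, 4.6]
grip_width: 0.0005
```

>>> step_arm:
  steps: "1 -0.2 0.07 -0.05 -0.01;1 -0.2 0.07 -0.05 -0.01"

```text
t: 8.62
eef_pos: [0.564, -0.104, 0.2195]
eef_rot: [0.0, 0.997, -0.067, 0.026]
wrist_force: [-0.1, -0.9, 4.0]
grip_width: 0.0008
```

```bash
python3 - <<'E'
from h import *
s=ctrl.state();print({k:np.round(s[k],4).tolist() for k in ["t","eef_pos","eef_rot","wrist_force","dq"]})
w=eyes.capture("wrist");cv2.imwrite("pics/w2.png",w["frame"])
v,u=np.mgrid[:384,:512];hsv=cv2.cvtColor(w["frame"],cv2.COLOR_BGR2HSV)
E
```

```text
{'t': 8.6167, 'eef_pos': [0.564, -0.104, 0.2195], 'eef_rot': [0.0003, 0.9974, -0.0672, 0.026], 'wrist_force': [-0.0891, -0.9184, 3.963], 'dq': [0.0266, -0.0466, -0.0707, 0.0124, 0.0415, -0.1607]}
```

View pics/w2.png

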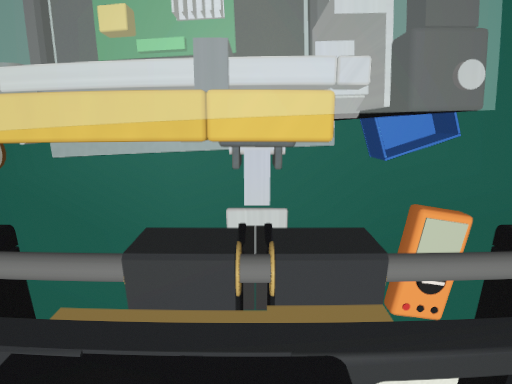

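The wrist view shows the pad at (257,217) and the gate's yellow top edge at rows 90–140, still parallel to the tool after it turned. So the gate seems to be following. I'll carry on while holding the lever down.

>>> step_arm:
  steps: "1 -0.3 0.11 -0.05 -0.013;1 -0.3 0.11 -0.05 -0.013;1 -0.3 0.11 -0.05 -0.013"

```text
t: 8.92
eef_pos: [0.5556, -0.1003, 0.2194]
eef_rot: [0.001, 0.996, -0.088, 0.028]
wrist_force: [1.4, 0.0, 5.7]
grip_width: 0.0004
```

```bash
cat > g.py <<'E'
from h import *
s=ctrl.state();q=s["eef_rot"];yaw=2*np.arctan2(q[2],q[1])
print({k:np.round(s[k],4).tolist() for k in ["t","eef_pos","eef_rot","wrist_force","dq"]},"yaw",round(yaw,3),"q6",s["joint_pos"][5])
w=eyes.capture("wrist")
v,u=np.mgrid[:384,:512];hsv=cv2.cvtColor(w["frame"],cv2.COLOR_BGR2HSV)
ye=(hsv[...,0]>15)&(hsv[...,0]<35)&(hsv[...,1]>110)&(hsv[...,2]>90)&(v<160)
p=cloud(w,ye);p=p[(p[:,2]>.25)&(p[:,2]<.29)]
if len(p)>50:
    d=p[:,:2]-p[:,:2].mean(0);e=np.linalg.svd(d,full_matrices=False)[2][0]
    e*=np.sign(e[1]) if abs(e[1])>.5 else np.sign(e[0])
    print("n",len(p),"z",p[:,2].mean().round(4),"gate angle ~",round(np.arctan2(e[0],e[1])-.085,3),"mid",p.mean(0).round(3))
E
python3 g.py
```

```text
{'t': 8.9167, 'eef_pos': [0.5556, -0.1003, 0.2194], 'eef_rot': [0.0007, 0.9957, -0.0882, 0.0283], 'wrist_force': [1.354, 0.0248, 5.6932], 'dq': [0.0434, -0.0704, -0.1024, 0.0132, 0.0495, -0.2163]} yaw -0.177 q6 1.2720439910171764
n 14162 z 0.2711 gate angle ~ 0.053 mid [ 0.625 -0.084  0.271]
```

>>> step_arm:
  steps: "1 -0.37 0.16 -0.05 -0.012;1 -0.37 0.16 -0.05 -0.012;1 -0.37 0.17 -0.05 -0.012;1 -0.36 0.17 -0.05 -0.012;1 -0.36 0.18 -0.05 -0.012"

```text
t: 9.38
eef_pos: [0.5375, -0.0912, 0.2193]
eef_rot: [0.001, 0.992, -0.121, 0.032]
wrist_force: [-0.1, 0.9, 5.3]
grip_width: 0.0006
```

```bash
python3 g.py
```

```text
{'t': 9.3833, 'eef_pos': [0.5375, -0.0912, 0.2193], 'eef_rot': [0.0014, 0.9922, -0.1209, 0.0317], 'wrist_force': [-0.11, 0.9434, 5.314], 'dq': [0.0659, -0.0891, -0.1254, 0.0182, 0.0478, -0.2301]} yaw -0.243 q6 1.1772688949693935
n 17172 z 0.2708 gate angle ~ 0.181 mid [ 0.611 -0.074  0.271]
```

>>> step_arm:
  steps: "1 -0.35 0.19 -0.05 -0.015;1 -0.38 0.22 -0.05 -0.018;1 -0.42 0.26 -0.04 -0.02;1 -0.42 0.28 -0.04 -0.02;1 -0.41 0.29 -0.03 -0.02;1 -0.4 0.3 0.05 -0.02"

```text
t: 9.93
eef_pos: [0.5123, -0.0747, 0.2194]
eef_rot: [0.003, 0.983, -0.182, 0.034]
wrist_force: [0.9, -0.5, 0.7]
grip_width: 0.0
```

```bash
python3 g.py
```

```text
{'t': 9.9333, 'eef_pos': [0.5123, -0.0747, 0.2194], 'eef_rot': [0.003, 0.9828, -0.1817, 0.0341], 'wrist_force': [0.8956, -0.4838, 0.7276], 'dq': [0.1122, -0.1048, -0.1356, 0.0196, 0.0058, -0.3816]} yaw -0.366 q6 1.0003030579270913
n 17114 z 0.2708 gate angle ~ 0.311 mid [ 0.588 -0.067  0.271]
```

>>> step_arm:
  steps: "1 -0.5 0.38 0.15 -0.025;1 -0.52 0.41 0.2 -0.025;1 -0.52 0.44 0.2 -0.027;1 -0.51 0.46 0.2 -0.027;1 -0.5 0.47 0.2 -0.027;1 -0.49 0.49 0.2 -0.027"

```text
t: 10.48
eef_pos: [0.4744, -0.0462, 0.2236]
eef_rot: [0.006, 0.964, -0.265, 0.026]
wrist_force: [-0.1, 0.2, 0.5]
grip_width: 0.0002
```

```bash
cat >> g.py <<'E'
H=np.array([.6487,.1097]);r=np.array(s["eef_pos"][:2])-H;print("R",np.hypot(*r).round(4),"theta",np.arctan2(-r[0],-r[1]).round(3))
E
python3 g.py
```

```text
{'t': 10.4833, 'eef_pos': [0.4744, -0.0462, 0.2236], 'eef_rot': [0.0057, 0.964, -0.2646, 0.0259], 'wrist_force': [-0.09, 0.2409, 0.5207], 'dq': [0.1822, -0.1272, -0.126, 0.0101, -0.052, -0.5312]} yaw -0.536 q6 0.7454653407285563
n 16682 z 0.2708 gate angle ~ 0.496 mid [ 0.557 -0.053  0.271]
R 0.2339 theta 0.841
```

>>> step_arm:
  steps: "1 -0.4 0.56 0.1 -0.034;1 -0.39 0.57 0.1 -0.034;1 -0.37 0.59 0.1 -0.034;1 -0.35 0.6 0.1 -0.034;1 -0.34 0.61 0.1 -0.034;1 -0.32 0.62 0.1 -0.034"

```text
t: 11.03
eef_pos: [0.4473, -0.01, 0.2241]
eef_rot: [0.01, 0.931, -0.366, 0.019]
wrist_force: [1.3, -0.8, 0.4]
grip_width: 0.0006
```

```bash
python3 g.py; python3 - <<'E'
from h import *
c=eyes.capture("side");w=eyes.capture("wrist")
cv2.imwrite("pics/c.png",np.hstack([cv2.resize(c["frame"],(400,300)),cv2.resize(w["frame"],(400,300))]))
E
```

```text
{'t': 11.0333, 'eef_pos': [0.4473, -0.01, 0.2241], 'eef_rot': [0.0101, 0.9305, -0.3656, 0.0193], 'wrist_force': [1.2612, -0.8469, 0.3517], 'dq': [0.2153, -0.0671, -0.0716, 0.0044, -0.0418, -0.6335]} yaw -0.749 q6 0.4269201228136736
n 16369 z 0.2708 gate angle ~ 0.698 mid [ 0.526 -0.032  0.271]
R 0.2343 theta 1.034
```

View pics/c.png

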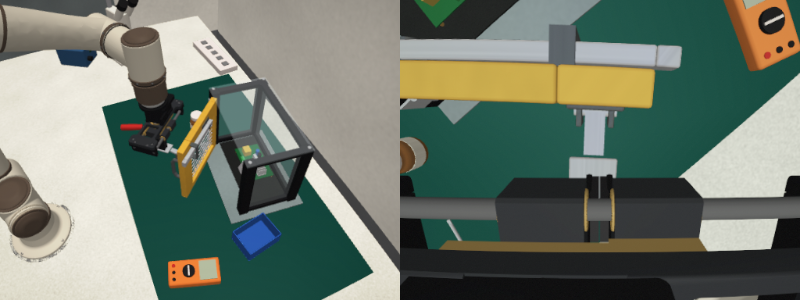

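The side view shows the gate about 40° open with the gripper following, and the jar, bin and meter untouched. The wrist view shows the pad at (593,167) still ahead of the fingertips, with a clear gap between the gripper body and the gate top. Continuing.

>>> step_arm:
  steps: "1 -0.26 0.62 0.15 -0.034;1 -0.25 0.64 0.15 -0.034;1 -0.23 0.65 0.15 -0.034;1 -0.21 0.66 0.15 -0.032;1 -0.19 0.67 0.15 -0.032;1 -0.17 0.67 0.15 -0.032;1 -0.15 0.68 0.1 -0.032;1 -0.13 0.68 0.1 -0.032"

```text
t: 11.85
eef_pos: [0.4259, 0.0378, 0.2296]
eef_rot: [0.02, 0.874, -0.486, 0.01]
wrist_force: [0.2, -0.0, -0.2]
grip_width: 0.0006
```

```bash
python3 g.py
```

```text
{'t': 11.85, 'eef_pos': [0.4259, 0.0378, 0.2296], 'eef_rot': [0.0201, 0.8735, -0.4863, 0.0104], 'wrist_force': [0.2215, -0.0276, -0.1569], 'dq': [0.1866, -0.0028, 0.015, -0.0177, -0.0709, -0.5701]} yaw -1.016 q6 0.03377111149114215
n 15289 z 0.2708 gate angle ~ 0.926 mid [0.498 0.001 0.271]
R 0.2341 theta 1.259
```

>>> step_arm:
  steps: "1 -0.12 0.69 0.07 -0.036;1 -0.1 0.69 0.07 -0.036;1 -0.08 0.69 0.07 -0.034;1 -0.06 0.69 0.07 -0.034;1 -0.04 0.69 0.07 -0.034;1 -0.02 0.69 0.07 -0.034;1 0 0.69 0.07 -0.034;1 0.02 0.69 0.07 -0.034"

```text
t: 12.57
eef_pos: [0.4172, 0.0884, 0.2302]
eef_rot: [0.03, 0.797, -0.604, 0.002]
wrist_force: [-0.3, -1.2, -0.1]
grip_width: 0.0006
```

```bash
python3 g.py
```

```text
{'t': 12.5667, 'eef_pos': [0.4172, 0.0884, 0.2302], 'eef_rot': [0.0298, 0.7968, -0.6035, 0.0021], 'wrist_force': [-0.2679, -1.1739, -0.1365], 'dq': [0.1365, 0.054, 0.071, -0.0372, -0.0645, -0.5307]} yaw -1.296 q6 -0.34612010813047434
n 14939 z 0.2708 gate angle ~ 1.144 mid [0.478 0.036 0.271]
R 0.2325 theta 1.479
```

>>> step_arm:
  steps: "1 0.03 0.69 0.05 -0.028;1 0.05 0.69 0.05 -0.028;1 0.07 0.69 0.05 -0.028;1 0.09 0.69 0.05 -0.028;1 0.11 0.69 0.05 -0.028;1 0.13 0.68 0.05 -0.028;1 0.15 0.68 0.05 -0.028;1 0.15 0.6 0.05 -0.025;1 0.12 0.4 0.1 -0.01;1 0.06 0.2 0.1 0;1 0 0 0 0;1 0 0 0 0"

```text
t: 13.62
eef_pos: [0.424, 0.1429, 0.2313]
eef_rot: [0.039, 0.724, -0.689, -0.005]
wrist_force: [-0.8, 0.2, 0.6]
grip_width: 0.0005
```

```bash
python3 g.py;  python3 - <<'E'
from h import *
w=eyes.capture("wrist");cv2.imwrite("pics/w3.png",w["frame"])
E
```

```text
{'t': 13.6167, 'eef_pos': [0.424, 0.1429, 0.2313], 'eef_rot': [0.0393, 0.7238, -0.6889, -0.0055], 'wrist_force': [-0.826, 0.166, 0.5776], 'dq': [-0.0045, 0.0005, 0.0039, -0.0001, 0.0008, 0.0127]} yaw -1.521 q6 -0.6391666729900112
n 15436 z 0.2708 gate angle ~ 1.378 mid [0.469 0.079 0.271]
R 0.2271 theta 1.717
```

View pics/w3.png

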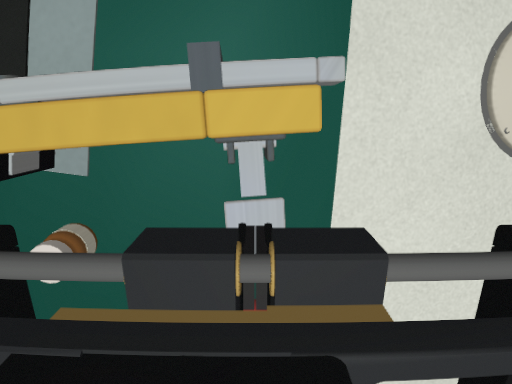

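The wrist view shows the gate's top edge at rows 85–150 and the pad with its lever at (255,213), both square to the tool at about 1.38 rad. The jar at (65,250) is clear. Now I'll ease off the lip and lift away gently.

>>> step_arm:
  steps: "1 0 -0.15 0.1 0;1 0 -0.1 0.2 0;1 0 0 0.3 0;1 0 0 0.4 0;1 0 0 0.4 0;1 0 0 0.5 0;1 0 0 0.8 0;1 0 0 1 0;1 0 0 2 0;1 0 0 2 0;1 0 0 2 0;1 0 0 2 0"

```text
t: 14.72
eef_pos: [0.421, 0.1375, 0.3535]
eef_rot: [0.043, 0.724, -0.689, -0.006]
wrist_force: [0.1, -0.0, -0.2]
grip_width: 0.0005
```

```bash
python3 g.py
```

```text
{'t': 14.7167, 'eef_pos': [0.421, 0.1375, 0.3535], 'eef_rot': [0.0434, 0.7236, -0.6888, -0.0064], 'wrist_force': [0.0779, -0.0045, -0.1527], 'dq': [0.002, -0.0758, 0.5387, -0.0004, -0.615, 0.0003]} yaw -1.521 q6 -0.6339617923231344
n 6874 z 0.2708 gate angle ~ 1.38 mid [0.513 0.083 0.271]
R 0.2293 theta 1.692
```

Clear of the gate. I'll back off a little further, then do a last check.

>>> step_arm:
  steps: "1 0 1 1.5 0;1 0 1.5 0 0;1 0 1.5 0 0;1 0 1 0 0;1 0 0 0 0;1 0 0 0 0;1 0 0 0 0;1 0 0 0 0;1 0 0 0 0"

```text
t: 15.52
eef_pos: [0.4233, 0.1886, 0.3801]
eef_rot: [0.035, 0.724, -0.689, -0.003]
wrist_force: [-0.1, -0.5, 0.3]
grip_width: 0.0006
```

```bash
python3 g.py; python3 - <<'E'
from h import *
c=eyes.capture("side")
for n in ["meter","jar","driver","parts_bin"]: print(n,mark(n,"side",c))
t=eyes.capture("top");cv2.imwrite("pics/d.png",np.hstack([cv2.resize(c["frame"],(400,300)),cv2.resize(t["frame"],(400,300))]))
for n in ["meter","jar","driver","parts_bin"]: print(n,mark(n,"top",t))
E
```

```text
{'t': 15.5167, 'eef_pos': [0.4233, 0.1886, 0.3801], 'eef_rot': [0.0351, 0.7236, -0.6893, -0.0035], 'wrist_force': [-0.0968, -0.483, 0.3475], 'dq': [-0.0055, -0.0031, -0.0051, 0.0005, -0.0021, 0.0027]} yaw -1.522 q6 -0.7197354155847928
n 7472 z 0.2696 gate angle ~ 1.379 mid [0.522 0.086 0.27 ]
R 0.2388 theta 1.907
meter (array([247.7, 350.9]), 0.89, array([ 0.4173, -0.3257,  0.0351]))
jar (array([253.8, 165.5]), 0.6, array([0.6418, 0.2138, 0.0173]))
driver (array([182.8, 161.6]), 0.71, array([0.4109, 0.0617, 0.269 ]))
parts_bin (array([326.4, 308.1]), 0.95, array([ 0.6364, -0.289 ,  0.0016]))
meter (array([353.2, 233.2]), 0.83, array([ 0.4225, -0.3057,  0.0379]))
jar (array([182.9, 154.6]), 0.68, array([0.6516, 0.224 , 0.0755]))
driver None
parts_bin (array([344.8, 162.7]), 0.7, array([ 0.6472, -0.2851,  0.0027]))
```

View pics/d.png

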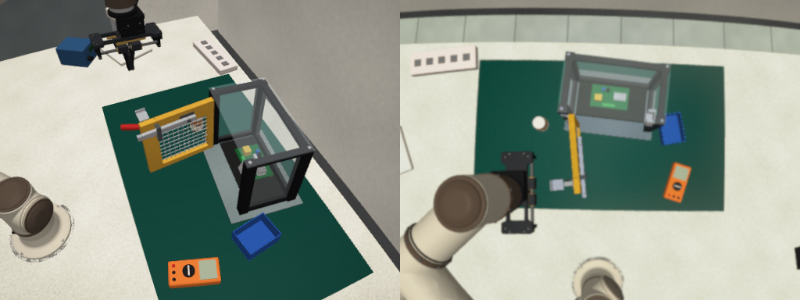

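The side view shows the gate standing open from (140,122) to (213,98), with the latch bar parallel to its top edge. The top view shows it about square to the cage and the gripper clear of it. As a last check I'll take the pad height and bar slope, then hand in.

```bash
python3 - <<'E'
from h import *
c=eyes.capture("side");v,u=np.mgrid[:384,:512]
P=ray_pts(c,np.c_[u.ravel(),v.ravel()],c["depth"].ravel());hsv=cv2.cvtColor(c["frame"],cv2.COLOR_BGR2HSV).reshape(-1,3)
H=np.array([.6487,.1097]);a=-.085-1.38;e=np.array([np.sin(a),-np.cos(a)]);n=np.array([-np.cos(a),-np.sin(a)])
r=(P[:,:2]-H)@e;d=(P[:,:2]-H)@n   # along gate from hinge, outward from front
pad=(abs(r-.222)<.012)&(d>.04)&(d<.068)&(P[:,2]>.2);print("pad z",pad.sum(),np.percentile(P[pad,2],[10,50,90]).round(4) if pad.any() else None)
bar=(d<-.021)&(d>-.05)&(hsv[:,1]<60)&(hsv[:,2]>110)&(P[:,2]>.19)&(P[:,2]<.27)
for lo in np.arange(.08,.27,.02):
    m=bar&(r>lo)&(r<lo+.02)
    if m.sum()>4: print(round(lo+.01,2),m.sum(),"top z",np.percentile(P[m,2],[50,90]).round(4),d[m].mean().round(3))
E
python3 g.py; python3 -c "
from workcell import ctrl
print(ctrl.hand_in())"
```

```text
pad z 115 [0.2403 0.2433 0.4731]
0.09 35 top z [0.2479 0.2496] -0.034
0.11 35 top z [0.2474 0.2491] -0.034
0.13 39 top z [0.2468 0.2489] -0.033
0.15 36 top z [0.2476 0.2489] -0.034
0.17 40 top z [0.2475 0.2489] -0.034
0.19 24 top z [0.2487 0.2544] -0.036
0.21 30 top z [0.2474 0.2495] -0.034
0.23 49 top z [0.2469 0.2494] -0.035
0.25 44 top z [0.2472 0.2493] -0.035
0.27 18 top z [0.2482 0.2498] -0.034
{'t': 16.1167, 'eef_pos': [0.4234, 0.1891, 0.3802], 'eef_rot': [0.0348, 0.7237, -0.6892, -0.0034], 'wrist_force': [-0.1136, 0.5023, 0.758], 'dq': [0.001, 0.0015, 0.0001, 0.0015, -0.0006, 0.0003]} yaw -1.522 q6 -0.7199940324223534
n 7488 z 0.2696 gate angle ~ 1.38 mid [0.522 0.086 0.27 ]
R 0.2389 theta 1.91
the job is handed in; nothing more can be done
None
```

The gate is open and the job is handed in at about 16 s of the 59 s allowed. I pressed the lever down with closed fingertips to its stop, drew the gate off the catch by the pad's lip, swung it open, then let the lever up and lifted clear. The wrist force peaked at about 7 N on the lever in the readings I took.

Last checks before handing in:
- **Gate:** it stands at about 1.38 rad (79°). Four readings over the last 1.4 s after I lifted off agreed to within 0.002 rad, so it is standing still.
- **Latch bar and lever:** the bar's top is level within 1–2 mm along its length, so it has dropped. The pad is back at its starting height of about 0.242 m.
- **Bench items:** the meter, jar and bin read within about 7 mm of their first readings, which is within the camera error.
- **Not confirmed:** the driver could not be checked at the end. The network missed it in the top view, and in the side view it returned a point at gate height instead. The tool was never lower than about 0.2 m there.
- **Disagreed:** the fingertips touched the pad 8–18 mm lower, by the TCP reading, than the stated 11 mm tip extent implies. I went by the wrist camera and the contact force instead.

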